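# Rock the angle gauge on the stud to its red mark and hold it for scribing

### The arm

A 7-joint arm with a two-finger parallel gripper is mounted at the origin on the work surface. World frame = base frame: x ahead of the robot, y to its left, z up, the work surface at z = 0. Lengths are in mm, angles in rad, forces in N, time in s.
With the tool pointing down it reaches from about 425 to 950 mm from the base axis. Payload 16.7 kg.
Tool frame: the origin (TCP) lies midway between the tips of the shut fingers; the grasp point (between the pads) lies 19 mm behind it; x points along the fingers, z is the direction in which the jaws open and shut, and the axes are right-handed (so a half turn about x gives the same grasp; the last joint's range is limited). The gripper opens to 94 mm and grips with 3 to 60 N. Pads are 16 mm wide; open, the fingers measure 119 mm over their backs; the gripper's body (75 mm by 177 mm) begins 78 mm behind the grasp point.
Start: joints at [1.004, 0.426, 0.074, 1.606, -0.034, 1.111, -0.067], TCP at [273.23, -617.187, 205.467] pointing down, gripper open.
Joint ranges: [-2.85, 2.85], [-0.5, 2.14], [-1.23, 1.37], [0.21, 2.46], [-1.02, 4.16], [0.16, 2.05], [-2.73, 2.73]. Speed limits (rad/s): [1.89, 1.89, 2.39, 2.39, 3.01, 3.01, 3.01].

### API

Orientations are given as a rotation vector (axis times angle).
In Python, from workcell import readout, get_image, camera_model, ticket gives the robot as it stands. The module is installed in compiled form; this text tells all that it offers.
- The arm moves only by the tool arm_command, never from a script. Its argument "rows" is a list of rows, each an object with "jaw": the finger opening in mm, from 0 to 94; "offset": the shift along the world's x, y, z in mm, a list of three; "delta_rot": the turn, a rotation vector about the world's x, y, z in rad, a list of three. A call has 1 to 20 rows; each row shifts and turns the commanded pose from where the row before left it; what a row does not reach is not made up. A row lasts 1/12 s, in which the tool goes at most 41.7 mm and 7.16 degrees, less where a joint would pass 70% of its speed; a pose out of reach is approached as far as the arm can. A call with a gripper value outside its range is refused whole. The fingers move at their own pace and stop on an object; "squeeze" is the grip in N (left out, the last holds). Time passes only in rows, so rows that do not move let the fingers close. It gives the time, the measured TCP pose, the force and the opening at its end, in the units of the state.
- readout.observe(): the state, without advancing time (a new reading comes with each control period).
- get_image(name): name is "side" or "top"; returns (picture, depth): 480x640x3 uint8, red, green, blue; 480x640 float32, mm along the optical axis (not along the pixel's ray), 0 where there is no reading.
- camera_model(name): a dict with "camera_matrix" (3x3 intrinsics, pixels), "cam_to_world" (4x4, takes a point from camera to world coordinates). Camera axes: x right, y down, z forward; pixel columns grow to the right and rows downward; lengths in mm; the calibration is good to about 2 mm. A picture is of the moment at which its call begins. camera_model takes no time and is no camera call.
- ticket.hand_in(): hands the job in, once; it reports no verdict.
The state is a dict: "t": time; "joint_positions": joint angles; "qd": joint speeds; "joint_efforts": joint torques, N m; "position": TCP position; "orientation": TCP orientation; "force": force on the tool from outside, world axes, zero at the start; "moment": the same for the moment, N m; "opening": finger opening in mm.
Only numpy, scipy, OpenCV 4.12 (cv2) and the standard library are available. Lean on these libraries where they do the work, as an engineer would, in place of code of your own. Each camera call takes 0.05 s, during which the arm holds its last target. There are 200 camera calls.

### The job

Pick the yellow angle gauge up by its black handle and stand it upright on the wooden stud, the middle of its foot square across the dark ridge and pressed down lightly (about 6 N). Then, keeping it on the ridge, rock it sideways until its swinging black pointer settles on the red mark of the dial. Finish holding it there, still gripped and lightly pressed on the ridge, so that a line can be scribed along its foot; leave the tin, the green lid and the screwdriver alone.

Things in the scene. Friction and masses are not known exactly. Their poses are not given: they have to be found in the camera images.
- gauge: Loose angle gauge, 0.3 to 0.6 kg, 164 mm tall. Origin: middle of its foot's underside. x: out of the white dial (at the start roughly world +x); y: along the foot; z: up. Aluminium foot 40 (x) by 130 (y) by 12 mm; round yellow housing 110 mm across, 26 mm thick (x), centre 65 mm up; black rubber handle 24 (x) by 34 (y) mm, from 120 to 164 mm up.
- gauge_grip (a point): Point to grip inside the black handle, 142 mm above the foot's underside (close the fingers along the gauge's x, 24 mm); axes as the gauge's.
- pointer (a joint): Angle of the black pendulum pointer (44 mm, hangs below the dial centre, swings freely, settles in about 1 s) against the gauge, about the gauge's +x; 0 straight at the foot, positive with its tip towards the gauge's +y end. Lowering the +y end by an angle (turning the gauge negatively about its x) raises the value by that angle.
- mark (a joint): Angle of the red mark on the dial, same axis, zero and sign as the pointer; between 0.18 and 0.36 rad, stiff, it stays where it is. The pointer is on the mark when the two values are equal; the red bar spans about 0.07 rad to each side of its middle.
- pointer_tip (a point): Tip of the black pointer, 44 mm from the dial centre, 17 mm in front of the gauge's mid plane; its z axis points from the tip to the dial centre.
- mark_tip (a point): Point in the red bar (6.5 mm wide, 22 mm long, radially 28 to 50 mm from the dial centre), 44 mm from the dial centre; its z axis points to the dial centre.
- stud_base: Green cast cradle 100 (x) by 120 (y) by 16 mm fixed to the bench, with two cheeks up to 46 mm high and a wooden stud block 50 by 50 mm standing in it on a black rubber buffer. Origin: centre of its underside. The ridge runs along its own x (roughly along world x).
- ridge_top (a point): Middle of the top line of the stud's ridge, 95 mm above the bench when unpressed: a dark rounded bar of 8 mm radius and 60 mm long along the stud_base's x. Beside it the stud's uneven top is 11 mm or more lower, so a foot set across the ridge can rock at least 0.4 rad either way.
- stud (a joint): How far the stud is pressed down into its rubber buffer: 0 unpressed, up to 0.015 m at the stop. It springs back and gives 1 mm per 1.5 N.
- tin: Bystander: steel tin, 66 mm across, 85 mm tall, origin under its centre.
- lid: Bystander: green plastic lid lying flat, 90 mm across, 12 mm high, origin under its centre.
- screwdriver: Bystander: blue-handled screwdriver lying on the bench, about 200 mm long, origin at mid length.
Mind the look-alikes: they are no part of the job. There is more than one size of the stud_base; the one meant has the size given above.

How it is judged:
By the outcome, as a careful person would: the job done as asked, in the order asked, and still so for the second after the job is handed in, while the arm keeps its last pose, push and grip.
It also fails if it takes over 40 s, if anything falls off the work surface, if the arm or the gripper's body presses on something with over 40 N, if the wrist force passes 120 N, or if a joint passes its speed limit or range.

## Working session

There is one attempt and no reset: what is moved stays moved. The work goes in short steps, Python scripts to look and compute and a tool call to move; the robot and the scene stay as the last step left them, time stands still between calls to the robot, and variables do not carry over. Pictures are saved under pics/ and viewed, about 8 in all and at most 12, crops included, and the job is handed in when it is done.

Besides the shell and the picture viewer there is one more tool, called after "Call:" as name([rows], argument=value, ...), one row to a line, values as JSON. arm_command: Moves the arm, as the interface text tells. Its arguments: {"type":"object","properties":{"rows":{"type":"array"},"squeeze":{"type":"number"}},"required":["rows"]}

```bash
mkdir -p pics; cat > h.py <<'E'
import numpy as np, cv2
from scipy.spatial.transform import Rotation as R
from workcell import readout, get_image, camera_model, ticket
def cap(n):
    im,d=get_image(n); return cv2.cvtColor(im,cv2.COLOR_RGB2BGR),d
def pts(n,d):
    c=camera_model(n);K=np.array(c["camera_matrix"]);T=np.array(c["cam_to_world"])
    v,u=np.mgrid[:480,:640]
    P=np.stack([(u-K[0,2])/K[0,0]*d,(v-K[1,2])/K[1,1]*d,d],-1)@T[:3,:3].T+T[:3,3]
    P[d<=0]=np.nan
    return P
def st():
    s=readout.observe(); print({k:np.round(s[k],3).tolist() for k in ("t","position","orientation","force","moment","opening","joint_positions")}); return s
E
python3 - <<'E'
from h import *
st()
for n in("side","top"):
    im,d=cap(n); cv2.imwrite(f"pics/{n}0.png",im); np.save(f"pics/{n}0.npy",d)
    c=camera_model(n); print(n,np.round(c["camera_matrix"],1).tolist(),np.round(c["cam_to_world"],3).tolist())
E
```

```text
{'t': 0.0, 'position': [273.043, -616.819, 204.775], 'orientation': [0.898, 1.379, -0.897], 'force': [-0.063, 0.271, 0.172], 'moment': [-0.025, 0.032, -0.001], 'opening': 94.157, 'joint_positions': [1.005, 0.427, 0.074, 1.607, -0.034, 1.111, -0.067]}
side [[546.9, 0.0, 312.2], [0.0, 546.9, 243.0], [0.0, 0.0, 1.0]] [[0.996, -0.058, 0.068, 495.895], [-0.089, -0.59, 0.803, -779.312], [-0.006, -0.806, -0.592, 708.82], [0.0, 0.0, 0.0, 1.0]]
top [[516.4, 0.0, 329.6], [0.0, 516.4, 238.9], [0.0, 0.0, 1.0]] [[0.026, -0.993, 0.118, 475.424], [-0.999, -0.029, -0.023, 17.077], [0.026, -0.117, -0.993, 983.197], [0.0, 0.0, 0.0, 1.0]]
```

View pics/side0.png

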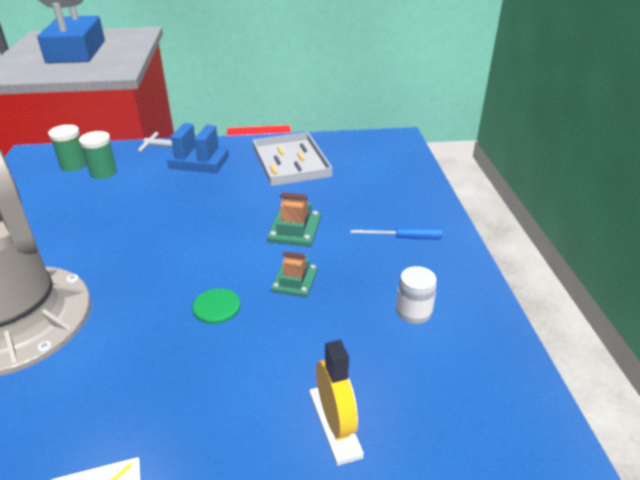

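View pics/top0.png

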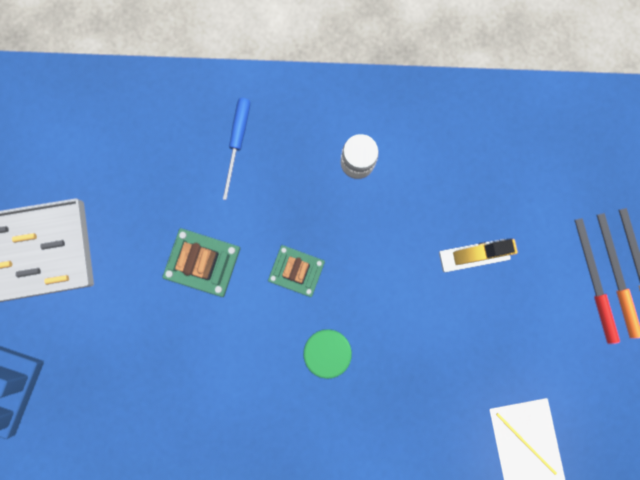

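Side view: yellow gauge with its handle at (337,360), back face towards the camera. Candidate cradles: A at side (295,222) / top (202,262), and a smaller B at side (295,272) / top (297,271). I'll measure both sizes and confirm in a crop.

```bash
cat > m.py <<'E'
from h import *
def blobs(n):
    im=cv2.imread(f"pics/{n}0.png");d=np.load(f"pics/{n}0.npy");P=pts(n,d)
    hsv=cv2.cvtColor(im,cv2.COLOR_BGR2HSV)
    for name,lo,hi in(("green",(60,60,30),(90,255,200)),("yellow",(18,150,120),(32,255,255)),("orange",(5,80,80),(17,255,255)),("black",(0,0,0),(180,255,60)),("white",(0,0,200),(180,40,255))):
        m=cv2.inRange(hsv,lo,hi)
        k,l,s,c=cv2.connectedComponentsWithStats(m)
        for i in range(1,k):
            if s[i,4]<60: continue
            p=P[l==i];p=p[~np.isnan(p[:,0])]
            if len(p)<40 or p[:,0].min()<250 or p[:,0].max()>900: continue
            zt=np.percentile(p[:,2],97); q=p[p[:,2]>zt-6]
            r=cv2.minAreaRect(p[:,:2].astype(np.float32))
            print(n,name,np.round(c[i]),s[i,4],"z",np.round(np.percentile(p[:,2],[3,50,97])),"rect",np.round(r[0]),np.round(r[1]),round(r[2],1),"top",np.round(q.mean(0)))
for n in("side","top"): blobs(n)
t=cv2.imread("pics/top0.png")[215:310,150:340]
cv2.imwrite("pics/crop1.png",cv2.resize(t,None,fx=4,fy=4,interpolation=cv2.INTER_CUBIC))
E
python3 m.py
```

```text
side green [238.  60.] 87 z [-181. -158. -135.] rect [ 367. 1948.] [46. 66.] 75.3 top [ 363. 1946. -135.]
side green [295. 230.] 1034 z [ 9. 19. 48.] rect [542. 228.] [113.  97.] 74.2 top [533. 195.  46.]
side green [295. 282.] 718 z [ 8. 15. 36.] rect [531.  51.] [83. 71.] 71.6 top [524.  29.  34.]
side green [214. 304.] 1037 z [ 5. 13. 16.] rect [378.  -8.] [85. 89.] 31.2 top [376.  -6.  13.]
side yellow [344. 407.] 956 z [ 53.  99. 118.] rect [ 575. -316.] [24. 45.] 12.7 top [ 572. -305.  116.]
side orange [293. 210.] 538 z [42. 68. 86.] rect [540. 224.] [39. 50.] 74.1 top [539. 220.  84.]
side orange [294. 266.] 366 z [31. 51. 65.] rect [529.  49.] [30. 37.] 73.2 top [529.  45.  62.]
side white [289. 157.] 1634 z [ 5.  8. 29.] rect [549. 559.] [159. 233.] 11.2 top [533. 505.  27.]
side white [420. 291.] 1238 z [18. 82. 89.] rect [745. -59.] [60. 64.] 4.9 top [744. -58.  87.]
side white [337. 436.] 1037 z [ 6. 13. 16.] rect [ 569. -283.] [ 40. 131.] 12.7 top [ 569. -308.   13.]
top green [204. 264.] 1975 z [13. 17. 48.] rect [540. 234.] [119.  97.] 74.1 top [540. 235.  46.]
top gr
[... 269 characters left out ...]
. 234.  94.]
top orange [295. 269.] 421 z [41. 60. 72.] rect [529.  56.] [36. 37.] 71.4 top [529.  57.  69.]
top orange [628. 313.] 447 z [13. 20. 24.] rect [ 464. -572.] [96. 24.] 16.6 top [ 468. -570.   21.]
top black [490. 250.] 98 z [129. 149. 164.] rect [ 564. -266.] [19.  3.] 10.9 top [ 564. -266.  162.]
top white [361. 151.] 881 z [81. 85. 88.] rect [743. -55.] [57. 61.] 0.1 top [743. -54.  85.]
top white [229. 174.] 128 z [12. 15. 19.] rect [710. 190.] [ 5. 96.] 81.5 top [710. 190.  16.]
top white [ 42. 250.] 6188 z [ 2.  5. 26.] rect [555. 534.] [163. 171.] 11.5 top [549. 494.  26.]
top white [464. 260.] 540 z [ 0. 12. 86.] rect [ 568. -282.] [ 40. 131.] 12.4 top [ 573. -242.   99.]
```

View pics/crop1.png

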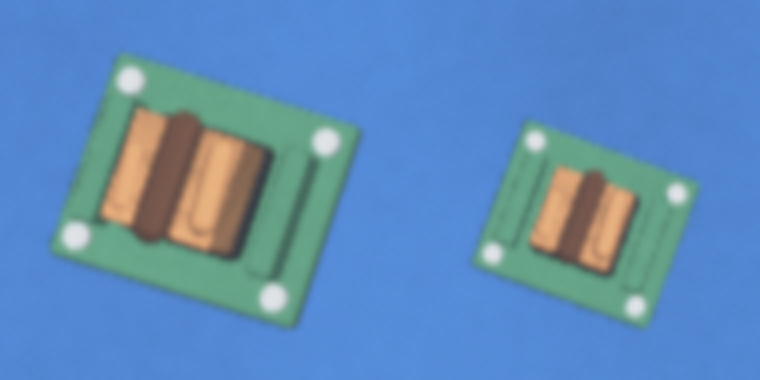

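A (left, ~119×97 mm, top ~95 mm) matches the stated 100×120 cradle; B is 86×71 and its top is ~70 mm, the look-alike. Now refining the handle and the ridge.

```bash
python3 - <<'E'
from h import *
for n in("side","top"):
    im=cv2.imread(f"pics/{n}0.png");d=np.load(f"pics/{n}0.npy");P=pts(n,d);hsv=cv2.cvtColor(im,cv2.COLOR_BGR2HSV)
    # handle
    m=(P[...,0]>500)&(P[...,0]<640)&(P[...,1]>-350)&(P[...,1]<-210)&(P[...,2]>128)
    p=P[m];r=cv2.minAreaRect(p[:,:2].astype(np.float32));q=p[p[:,2]>158];r2=cv2.minAreaRect(q[:,:2].astype(np.float32))
    print(n,"handle",len(p),p[:,2].max().round(1),np.round(r[0],1),np.round(r[1],1),round(r[2],1),"top",np.round(r2[0],1),np.round(r2[1],1),round(r2[2],1))
    m=(P[...,0]>480)&(P[...,0]<600)&(P[...,1]>170)&(P[...,1]<290)&(P[...,2]>75)
    mm=m&(hsv[...,2]<125)
    print("V",np.percentile(hsv[m][:,2],[5,25,50,75,95]),"n",m.sum(),mm.sum())
    p=P[mm];q=p[p[:,2]>88]
    for a in(p,q):
        r=cv2.minAreaRect(a[:,:2].astype(np.float32));print("ridge",len(a),np.percentile(a[:,2],[50,90,99]).round(1),np.round(r[0],1),np.round(r[1],1),round(r[2],1))
    K=P[m]; print(np.nanmax(P[m][:,2]))
E
```

```text
side handle 781 168.1 [ 569.1 -283.2] [24.1 37.5] 13.2 top [ 569.1 -283.2] [24.1 37.5] 13.2
V [115. 127. 168. 209. 240.] n 379 70
ridge 70 [90.3 93.7 96.3] [540.7 227.9] [ 9.9 56.7] 71.3
ridge 60 [90.9 93.7 96.6] [540.4 227.4] [ 9.8 56.7] 70.0
99.42603013585904
top handle 418 167.7 [ 568.5 -281.6] [23.9 35.3] 13.0 top [ 568.6 -281.6] [23.7 35.2] 12.9
V [108. 119. 188. 216. 230.] n 846 281
ridge 281 [93.5 96.  97.9] [539.5 233.6] [13.4 57.9] 74.3
ridge 263 [93.7 96.1 97.9] [539.5 233.6] [13.3 57.9] 74.3
99.29607841278221
```

```bash
python3 - <<'E'
from h import *
s=st(); A=R.from_rotvec(s["orientation"]).as_matrix(); print(A.round(3))
a=np.radians(13.0)
for sg in(1,-1):
    z=sg*np.array([np.cos(a),np.sin(a),0]);x=np.array([0,0,-1.]);T=np.c_[x,np.cross(z,x),z]
    print(sg,(R.from_matrix(T@A.T).as_rotvec()).round(3))
E
```

```text
{'t': 0.1, 'position': [273.063, -616.903, 204.858], 'orientation': [0.898, 1.379, -0.897], 'force': [0.633, -0.951, 0.522], 'moment': [-0.026, -0.017, -0.023], 'opening': 93.867, 'joint_positions': [1.005, 0.427, 0.074, 1.606, -0.034, 1.111, -0.067]}
[[-0.001  0.914  0.405]
 [ 0.001  0.405 -0.914]
 [-1.    -0.    -0.001]]
1 [-0.000e+00 -1.000e-03  1.381e+00]
-1 [-1.000e-03  0.000e+00 -1.761e+00]
```

Call:
arm_command([
  {"jaw": 94,"offset": [21,24,1],"delta_rot": [0,0,0.099]},
  {"jaw": 94,"offset": [21,24,1],"delta_rot": [0,0,0.099]},
  {"jaw": 94,"offset": [21,24,1],"delta_rot": [0,0,0.099]},
  {"jaw": 94,"offset": [21,24,1],"delta_rot": [0,0,0.099]},
  {"jaw": 94,"offset": [21,24,1],"delta_rot": [0,0,0.099]},
  {"jaw": 94,"offset": [21,24,1],"delta_rot": [0,0,0.099]},
  {"jaw": 94,"offset": [21,24,1],"delta_rot": [0,0,0.099]},
  {"jaw": 94,"offset": [21,24,1],"delta_rot": [0,0,0.099]},
  {"jaw": 94,"offset": [21,24,1],"delta_rot": [0,0,0.099]},
  {"jaw": 94,"offset": [21,24,1],"delta_rot": [0,0,0.099]},
  {"jaw": 94,"offset": [21,24,1],"delta_rot": [0,0,0.099]},
  {"jaw": 94,"offset": [21,24,1],"delta_rot": [0,0,0.099]},
  {"jaw": 94,"offset": [21,24,1],"delta_rot": [0,0,0.099]},
  {"jaw": 94,"offset": [22,22,1],"delta_rot": [0,0,0.094]},
  {"jaw": 60,"offset": [0,0,0],"delta_rot": [0,0,0]},
  {"jaw": 60,"offset": [0,0,0],"delta_rot": [0,0,0]},
])

```text
t: 1.43
position: [569.1, -281.5, 219.0]
orientation: [-0.18, 1.564, 0.181]
force: [0.4, -1.8, -1.2]
opening: 84.2
```

```bash
python3 - <<'E'
from h import *
s=st(); A=R.from_rotvec(s["orientation"]).as_matrix(); print(A.round(3))
print(np.degrees(np.arctan2(A[1,2],A[0,2])))
E
```

```text
{'t': 1.433, 'position': [569.085, -281.48, 219.012], 'orientation': [-0.18, 1.564, 0.181], 'force': [0.371, -1.774, -1.214], 'moment': [-0.083, -0.017, 0.011], 'opening': 84.22, 'joint_positions': [0.62, 0.371, -0.34, 1.666, 0.134, 1.128, 0.474]}
[[-0.    -0.228  0.974]
 [ 0.001  0.974  0.228]
 [-1.     0.001 -0.   ]]
13.159189782666461
```

Call:
arm_command([
  {"jaw": 60,"offset": [0,-0.8,-20],"delta_rot": [0,0,0]},
  {"jaw": 60,"offset": [0,0,-20],"delta_rot": [0,0,0]},
  {"jaw": 60,"offset": [0,0,-20],"delta_rot": [0,0,0]},
  {"jaw": 60,"offset": [0,0,-20],"delta_rot": [0,0,0]},
  {"jaw": 60,"offset": [0,0,-14],"delta_rot": [0,0,0]},
  {"jaw": 60,"offset": [0,0,0],"delta_rot": [0,0,0]},
  {"jaw": 0,"offset": [0,0,0],"delta_rot": [0,0,0]},
  {"jaw": 0,"offset": [0,0,0],"delta_rot": [0,0,0]},
  {"jaw": 0,"offset": [0,0,0],"delta_rot": [0,0,0]},
  {"jaw": 0,"offset": [0,0,0],"delta_rot": [0,0,0]},
  {"jaw": 0,"offset": [0,0,0],"delta_rot": [0,0,0]},
  {"jaw": 0,"offset": [0,0,0],"delta_rot": [0,0,0]},
], squeeze=45)

```text
t: 2.43
position: [568.4, -284.1, 126.0]
orientation: [-0.178, 1.563, 0.178]
force: [2.7, 1.7, 2.1]
opening: 23.5
```

Call:
arm_command([
  {"jaw": 0,"offset": [0,0,12],"delta_rot": [0,0,0]},
  {"jaw": 0,"offset": [0,0,22],"delta_rot": [0,0,0]},
  {"jaw": 0,"offset": [0,0,26],"delta_rot": [0,0,0]},
  {"jaw": 0,"offset": [0,0,26],"delta_rot": [0,0,0]},
  {"jaw": 0,"offset": [0,0,26],"delta_rot": [0,0,-0.04]},
  {"jaw": 0,"offset": [-3,8,12],"delta_rot": [0,0,-0.1]},
  {"jaw": 0,"offset": [-4,10,4],"delta_rot": [0,0,-0.12]},
  {"jaw": 0,"offset": [-4,10,4],"delta_rot": [0,0,-0.12]},
  {"jaw": 0,"offset": [-4,10,4],"delta_rot": [0,0,-0.12]},
  {"jaw": 0,"offset": [-4,10,0],"delta_rot": [0,0,-0.12]},
  {"jaw": 0,"offset": [-4,10,0],"delta_rot": [0,0,-0.12]},
  {"jaw": 0,"offset": [-4,10,0],"delta_rot": [0,0,-0.12]},
  {"jaw": 0,"offset": [-4,10,0],"delta_rot": [0,0,-0.12]},
  {"jaw": 0,"offset": [-4,10,0],"delta_rot": [0,0,-0.12]},
  {"jaw": 0,"offset": [-4,10,0],"delta_rot": [0,0,-0.12]},
  {"jaw": 0,"offset": [-4,10,0],"delta_rot": [0,0,-0.12]},
  {"jaw": 0,"offset": [-4,10,0],"delta_rot": [0,0,-0.12]},
  {"jaw": 0,"offset": [-4,10,0],"delta_rot": [0,0,-0.1]},
  {"jaw": 0,"offset": [-2,5,0],"delta_rot": [0,0,-0.06]},
  {"jaw": 0,"offset": [0,0,0],"delta_rot": [0,0,0]},
])

```text
t: 4.1
position: [514.8, -149.6, 262.1]
orientation: [1.079, 1.288, -1.078]
force: [-0.1, -0.1, -5.1]
opening: 23.9
```

Call:
arm_command([
  {"jaw": 0,"offset": [0,0,0],"delta_rot": [0,0,0]},
  {"jaw": 0,"offset": [0,0,0],"delta_rot": [0,0,0]},
  {"jaw": 0,"offset": [0,0,0],"delta_rot": [0,0,0]},
  {"jaw": 0,"offset": [0,0,0],"delta_rot": [0,0,0]},
  {"jaw": 0,"offset": [0,0,0],"delta_rot": [0,0,0]},
  {"jaw": 0,"offset": [0,0,0],"delta_rot": [0,0,0]},
  {"jaw": 0,"offset": [0,0,0],"delta_rot": [0,0,0]},
  {"jaw": 0,"offset": [0,0,0],"delta_rot": [0,0,0]},
  {"jaw": 0,"offset": [0,0,0],"delta_rot": [0,0,0]},
  {"jaw": 0,"offset": [0,0,0],"delta_rot": [0,0,0]},
])

```text
t: 4.93
position: [515.2, -151.0, 261.4]
orientation: [1.077, 1.288, -1.077]
force: [0.2, -0.2, -5.3]
opening: 23.7
```

```bash
python3 - <<'E'
from h import *
s=st(); A=R.from_rotvec(s["orientation"]).as_matrix(); print(A.round(3))
F=[readout.observe()["force"]]
im,d=cap("side");np.save("pics/side1.npy",d);cv2.imwrite("pics/side1full.png",im)
s=st()
# project expected dial centre
g=np.array(s["position"])+[0,0,-60]
c=camera_model("side");K=np.array(c["camera_matrix"]);T=np.linalg.inv(c["cam_to_world"]);q=K@(T@np.r_[g,1])[:3];q=q[:2]/q[2];print(q)
u,v=q.astype(int)
x0,y0=max(u-80,0),max(v-70,0);print(x0,y0)
cv2.imwrite("pics/side1.png",cv2.resize(im[y0:y0+140,x0:x0+160],None,fx=4,fy=4,interpolation=cv2.INTER_CUBIC))
E
```

```text
{'t': 4.933, 'position': [515.197, -150.999, 261.432], 'orientation': [1.077, 1.288, -1.077], 'force': [0.172, -0.223, -5.35], 'moment': [0.002, 0.02, 0.015], 'opening': 23.682, 'joint_positions': [0.336, 0.161, -0.192, 1.837, 0.033, 1.146, -1.26]}
[[-0.     0.984  0.177]
 [ 0.     0.177 -0.984]
 [-1.    -0.    -0.   ]]
{'t': 4.983, 'position': [515.253, -150.977, 261.476], 'orientation': [1.077, 1.288, -1.077], 'force': [0.66, -0.041, -4.344], 'moment': [0.068, -0.018, 0.021], 'opening': 23.738, 'joint_positions': [0.336, 0.161, -0.192, 1.837, 0.034, 1.146, -1.26]}
[289.4748975 268.0956123]
209 198
```

View pics/side1.png

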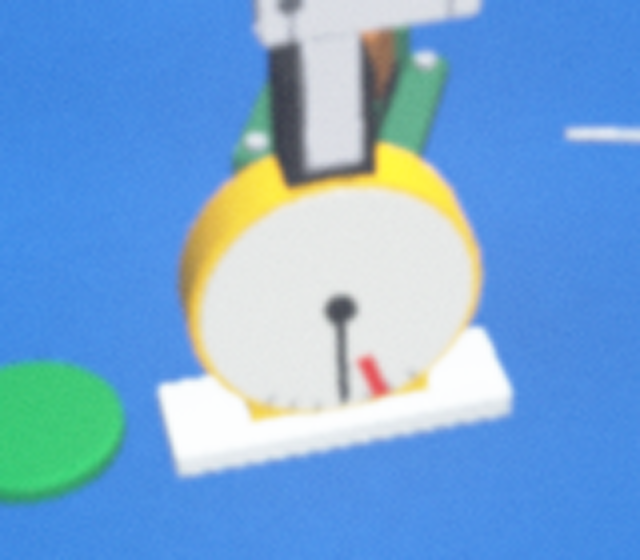

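The picture shows the dial with hub at (342,310) in the crop, pointer tip (345,400) hanging straight, red bar (372,377) to its right (gauge +y). The grip is upright. Measuring the mark by ray onto the dial plane.

```bash
cat > dial.py <<'E'
from h import *
def dial(im,s,box,gx=None,gz=None,cam="side"):
    A=R.from_rotvec(s["orientation"]).as_matrix(); gx=A[:,2];gz=-A[:,0];gy=np.cross(gz,gx)
    c=camera_model(cam);K=np.array(c["camera_matrix"]);T=np.array(c["cam_to_world"])
    O=np.array(s["position"])-gz*(126-65.)+gx*15   # dial centre
    x0,y0,x1,y1=box
    sub=im[y0:y1,x0:x1]; f=4; big=cv2.resize(sub,None,fx=f,fy=f,interpolation=cv2.INTER_CUBIC)
    hsv=cv2.cvtColor(big,cv2.COLOR_BGR2HSV)
    def plane(m):
        v,u=np.nonzero(m); u=(u+.5)/f-.5+x0; v=(v+.5)/f-.5+y0
        d=np.c_[(u-K[0,2])/K[0,0],(v-K[1,2])/K[1,1],np.ones(len(u))]@T[:3,:3].T
        t=((O-T[:3,3])@gx)/(d@gx); P=T[:3,3]+d*t[:,None]-O
        return np.c_[P@gy,P@gz]
    def axis(p):
        c=p.mean(0);w,V=np.linalg.eigh(np.cov((p-c).T));e=V[:,1];e=e*(-np.sign(e[1]));return c,np.arctan2(e[0],-e[1])
    red=cv2.inRange(hsv,(0,110,100),(8,255,255))|cv2.inRange(hsv,(170,110,100),(180,255,255))
    blk=cv2.inRange(hsv,(0,0,0),(180,255,120))
    r=plane(red); r=r[np.hypot(*r.T)<60]
    b=plane(blk); b=b[np.hypot(*b.T)<50]
    return r,b,axis
E
python3 - <<'E'
from dial import *
im=cv2.imread("pics/side1full.png");s=st()
r,b,axis=dial(im,s,(209,198,369,338))
hub=b[np.hypot(b[:,0],b[:,1])<20]
print(len(r),len(b))
# hub: dense upper part of the black blob
top=b[b[:,1]>-8];h=top.mean(0);print("hub",h.round(2))
for _ in range(5): h=b[np.hypot(*(b-h).T)<6].mean(0)
print("hub",h.round(2))
p=b[(b[:,1]<h[1]-9)];print("pointer axis",axis(p),"from hub",np.arctan2(p.mean(0)[0]-h[0],-(p.mean(0)[1]-h[1])),"tip",p[:,1].min()-h[1])
c=r.mean(0)
print("mark axis",axis(r),"from hub",np.arctan2(c[0]-h[0],-(c[1]-h[1])),"radii",np.percentile(np.hypot(*(r-h).T),[1,99]))
E
```

```text
{'t': 4.983, 'position': [515.253, -150.977, 261.476], 'orientation': [1.077, 1.288, -1.077], 'force': [0.66, -0.041, -4.344], 'moment': [0.068, -0.018, 0.021], 'opening': 23.738, 'joint_positions': [0.336, 0.161, -0.192, 1.837, 0.034, 1.146, -1.26]}
412 441
hub [ 2.61 -1.23]
hub [ 2.61 -1.13]dial.py:15: RuntimeWarning: Mean of empty slice.
  c=p.mean(0);w,V=np.linalg.eigh(np.cov((p-c).T));e=V[:,1];e=e*(-np.sign(e[1]));return c,np.arctan2(e[0],-e[1])
  ret = um.true_divide(
  avg = a.mean(axis, **keepdims_kw)
dial.py:15: RuntimeWarning: Degrees of freedom <= 0 for slice
  c=p.mean(0);w,V=np.linalg.eigh(np.cov((p-c).T));e=V[:,1];e=e*(-np.sign(e[1]));return c,np.arctan2(e[0],-e[1])
  c *= np.true_divide(1, fact)
  c *= np.true_divide(1, fact)
<stdin>:10: RuntimeWarning: Mean of empty slice.
Traceback (most recent call last):
ValueError: zero-size array to reduction operation minimum which has no identity
```

```bash
sed -i 's/(180,255,120))/(180,90,175))/' dial.py; cat > read.py <<'E'
from dial import *
def run(im,s,box):
    r,b,axis=dial(im,s,box)
    h=np.array([0,0.])
    for _ in range(8): h=b[np.hypot(*(b-h).T)<8].mean(0)
    d=b-h; rr=np.hypot(*d.T); an=np.arctan2(d[:,0],-d[:,1])
    p=b[(rr>10)&(rr<40)&(abs(an)<.6)]; c=r.mean(0)
    print("hub",h.round(2),"n",len(r),len(p))
    ap=np.arctan2(p.mean(0)[0]-h[0],-(p.mean(0)[1]-h[1])); am=np.arctan2(c[0]-h[0],-(c[1]-h[1]))
    print("pointer axis %.3f hub %.3f | mark axis %.3f hub %.3f | diff %.3f"%(axis(p)[1],ap,axis(r)[1],am,am-ap),"radii",np.percentile(np.hypot(*(r-h).T),[1,99]).round(1))
E
python3 -c "
from read import *
run(cv2.imread('pics/side1full.png'),st(),(209,198,369,338))"
```

```text
{'t': 4.983, 'position': [515.253, -150.977, 261.476], 'orientation': [1.077, 1.288, -1.077], 'force': [0.66, -0.041, -4.344], 'moment': [0.068, -0.018, 0.021], 'opening': 23.738, 'joint_positions': [0.336, 0.161, -0.192, 1.837, 0.034, 1.146, -1.26]}
hub [ 2.64 -1.18] n 412 590
pointer axis 0.014 hub -0.002 | mark axis 0.325 hub 0.322 | diff 0.324 radii [27.7 46.6]
```

Call:
arm_command([
  {"jaw": 0,"offset": [0,0,0],"delta_rot": [-0.011,0.061,0]},
  {"jaw": 0,"offset": [0,0,0],"delta_rot": [-0.011,0.061,0]},
  {"jaw": 0,"offset": [0,0,0],"delta_rot": [-0.011,0.061,0]},
  {"jaw": 0,"offset": [0,0,0],"delta_rot": [-0.011,0.061,0]},
  {"jaw": 0,"offset": [0,0,0],"delta_rot": [-0.011,0.061,0]},
  {"jaw": 0,"offset": [0,0,0],"delta_rot": [0,0,0]},
  {"jaw": 0,"offset": [0,0,0],"delta_rot": [0,0,0]},
  {"jaw": 0,"offset": [0,0,0],"delta_rot": [0,0,0]},
  {"jaw": 0,"offset": [0,0,0],"delta_rot": [0,0,0]},
  {"jaw": 0,"offset": [0,0,0],"delta_rot": [0,0,0]},
  {"jaw": 0,"offset": [0,0,0],"delta_rot": [0,0,0]},
  {"jaw": 0,"offset": [0,0,0],"delta_rot": [0,0,0]},
  {"jaw": 0,"offset": [0,0,0],"delta_rot": [0,0,0]},
  {"jaw": 0,"offset": [0,0,0],"delta_rot": [0,0,0]},
  {"jaw": 0,"offset": [0,0,0],"delta_rot": [0,0,0]},
  {"jaw": 0,"offset": [0,0,0],"delta_rot": [0,0,0]},
  {"jaw": 0,"offset": [0,0,0],"delta_rot": [0,0,0]},
  {"jaw": 0,"offset": [0,0,0],"delta_rot": [0,0,0]},
])

```text
t: 6.48
position: [515.3, -151.0, 261.4]
orientation: [0.895, 1.487, -1.306]
force: [-0.0, 0.5, -4.5]
opening: 23.7
```

```bash
python3 - <<'E'
from read import *
im,d=cap("side");cv2.imwrite("pics/side2full.png",im)
s=st();A=R.from_rotvec(s["orientation"]).as_matrix();print(A.round(3), "tilt",np.arcsin(-A[0,0]),np.arctan2(np.hypot(A[0,0],A[1,0]),-A[2,0]))
try: run(im,s,(209,198,369,338))
except Exception as e: print(e)
cv2.imwrite("pics/side2.png",cv2.resize(im[228:338,209:359],None,fx=5,fy=5,interpolation=cv2.INTER_CUBIC))
E
```

```text
{'t': 6.533, 'position': [515.231, -150.996, 261.43], 'orientation': [0.895, 1.487, -1.306], 'force': [-0.173, -0.089, -5.558], 'moment': [0.16, -0.754, 0.033], 'opening': 23.768, 'joint_positions': [0.249, 0.344, -0.185, 1.637, 0.136, 1.469, -1.362]}
[[-0.3    0.937  0.177]
 [-0.054  0.168 -0.984]
 [-0.952 -0.305  0.   ]] tilt 0.30486995464403993 0.3099331569953265
hub [ 3.19 -0.73] n 93 637
pointer axis 0.306 hub 0.307 | mark axis 0.864 hub 0.313 | diff 0.006 radii [42.4 47.3]
```

View pics/side2.png

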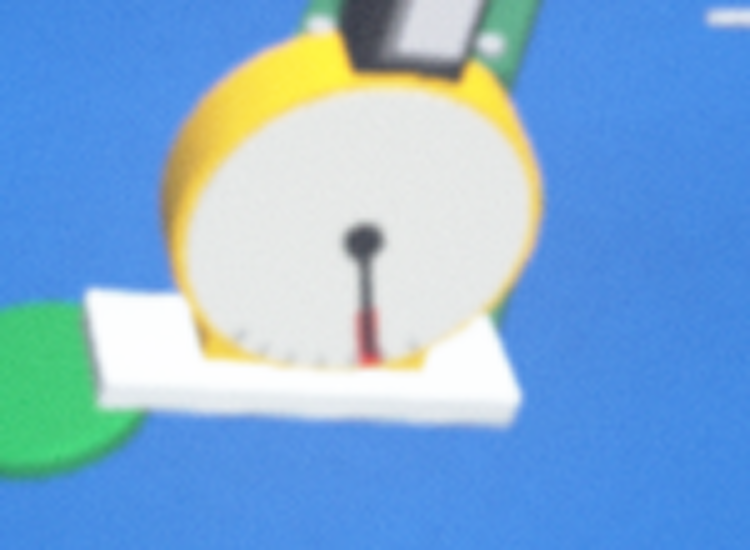

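Pointer (368,240→360) lies on the red bar (357–379), so tilt ≈0.31 rad. Checking parallax (pointer 17 mm, dial ~13.5 mm out).

```bash
sed -i 's/cam="side"):/cam="side",off=15):/; s/+gx\*15/+gx*off/' dial.py; python3 - <<'E'
from dial import *
s=st()
class S(dict):pass
s1=dict(s);s1["position"]=[515.25,-150.98,261.45];s1["orientation"]=[1.077,1.288,-1.077]
for nm,q in(("side1full",s1),("side2full",s)):
    im=cv2.imread(f"pics/{nm}.png")
    _,b,ax=dial(im,q,(209,198,369,338),off=17)
    h=np.zeros(2)
    for _ in range(8): h=b[np.hypot(*(b-h).T)<8].mean(0)
    d=b-h;rr=np.hypot(*d.T);an=np.arctan2(d[:,0],-d[:,1]);p=d[(rr>10)&(rr<40)&(abs(an)<.6)].mean(0)
    for o in(13,14):
        r,_,_=dial(im,q,(209,198,369,338),off=o); d=r-h; a=np.arctan2(d[:,0],-d[:,1])
        print(nm,o,"hub",h.round(2),"ptr %.3f"%np.arctan2(p[0],-p[1]),"mark mean %.3f range mid %.3f"%(a.mean(),np.percentile(a,[2,98]).mean()),np.percentile(a,[2,98]).round(3),np.percentile(np.hypot(*d.T),[1,99]).round(1))
E
```

```text
{'t': 6.533, 'position': [515.231, -150.996, 261.43], 'orientation': [0.895, 1.487, -1.306], 'force': [-0.173, -0.089, -5.558], 'moment': [0.16, -0.754, 0.033], 'opening': 23.768, 'joint_positions': [0.249, 0.344, -0.185, 1.637, 0.136, 1.469, -1.362]}
side1full 13 hub [2.19 0.54] ptr -0.002 mark mean 0.316 range mid 0.315 [0.265 0.366] [31.3 50.3]
side1full 14 hub [2.19 0.54] ptr -0.002 mark mean 0.318 range mid 0.317 [0.265 0.369] [30.4 49.3]
side2full 13 hub [2.31 0.76] ptr 0.307 mark mean 0.328 range mid 0.331 [0.292 0.371] [45.9 50.8]
side2full 14 hub [2.31 0.76] ptr 0.307 mark mean 0.324 range mid 0.328 [0.287 0.368] [45.  49.9]
```

Call:
arm_command([
  {"jaw": 0,"offset": [0,0,0],"delta_rot": [0.011,-0.061,0]},
  {"jaw": 0,"offset": [0,0,0],"delta_rot": [0.011,-0.061,0]},
  {"jaw": 0,"offset": [0,0,0],"delta_rot": [0.011,-0.061,0]},
  {"jaw": 0,"offset": [0,0,0],"delta_rot": [0.011,-0.061,0]},
  {"jaw": 0,"offset": [0,0,0],"delta_rot": [0.011,-0.061,0]},
  {"jaw": 0,"offset": [1,13,0],"delta_rot": [0,0,0.053]},
  {"jaw": 0,"offset": [2,28,0],"delta_rot": [0,0,0.08]},
  {"jaw": 0,"offset": [2,29,0],"delta_rot": [0,0,0.08]},
  {"jaw": 0,"offset": [2,29,0],"delta_rot": [0,0,0.08]},
  {"jaw": 0,"offset": [2,29,0],"delta_rot": [0,0,0.08]},
  {"jaw": 0,"offset": [2,29,0],"delta_rot": [0,0,0.08]},
  {"jaw": 0,"offset": [2,29,0],"delta_rot": [0,0,0.08]},
  {"jaw": 0,"offset": [2,29,0],"delta_rot": [0,0,0.08]},
  {"jaw": 0,"offset": [2,29,0],"delta_rot": [0,0,0.08]},
  {"jaw": 0,"offset": [2,29,0],"delta_rot": [0,0,0.08]},
  {"jaw": 0,"offset": [2,29,0],"delta_rot": [0,0,0.08]},
  {"jaw": 0,"offset": [2,29,0],"delta_rot": [0,0,0.08]},
  {"jaw": 0,"offset": [2,29,0],"delta_rot": [0,0,0.08]},
  {"jaw": 0,"offset": [1,14,0],"delta_rot": [0,0,0.08]},
  {"jaw": 0,"offset": [0,7,0],"delta_rot": [0,0,0.02]},
])

```text
t: 8.2
position: [540.6, 232.7, 261.3]
orientation: [0.214, 1.561, -0.213]
force: [0.5, -1.0, -5.6]
opening: 23.8
```

Call:
arm_command([
  {"jaw": 0,"offset": [0,0,0],"delta_rot": [0,0,0]},
  {"jaw": 0,"offset": [0,0,0],"delta_rot": [0,0,0]},
])

```text
t: 8.37
position: [541.2, 229.1, 261.2]
orientation: [0.221, 1.56, -0.222]
force: [0.4, -0.3, -5.2]
opening: 23.6
```

```bash
python3 - <<'E'
from h import *
s=st();A=R.from_rotvec(s["orientation"]).as_matrix();print(A.round(3),np.degrees(np.arctan2(A[1,2],A[0,2])))
im,d=cap("side");cv2.imwrite("pics/s3.png",im);P=pts("side",d)
im2,d2=cap("top");cv2.imwrite("pics/t3.png",im2);P2=pts("top",d2)
hsv=cv2.cvtColor(im2,cv2.COLOR_BGR2HSV)
for n,i,p in(("side",im,P),("top",im2,P2)):
    h=cv2.cvtColor(i,cv2.COLOR_BGR2HSV)
    m=(h[...,1]<60)&(h[...,2]>150)&(abs(p[...,0]-540)<100)&(abs(p[...,1]-232)<100)&(p[...,2]>125)&(p[...,2]<160)
    q=p[m];r=cv2.minAreaRect(q[:,:2].astype(np.float32));print(n,len(q),q[:,2].mean(),np.percentile(q[:,2],[5,50,95]).round(1),np.round(r[0],1),np.round(r[1],1),round(r[2],1))
cv2.imwrite("pics/v3.png",np.hstack([cv2.resize(im[110:270,220:380],None,fx=2.4,fy=2.4,interpolation=cv2.INTER_CUBIC),cv2.resize(im2[180:340,120:280],None,fx=2.4,fy=2.4,interpolation=cv2.INTER_CUBIC)]))
E
```

```text
{'t': 8.367, 'position': [541.166, 229.122, 261.191], 'orientation': [0.221, 1.56, -0.222], 'force': [0.41, -0.347, -5.184], 'moment': [-0.113, -0.005, -0.003], 'opening': 23.643, 'joint_positions': [-0.056, 0.286, -0.555, 1.712, 0.161, 1.19, -0.936]}
[[-0.001  0.279  0.96 ]
 [-0.001  0.96  -0.279]
 [-1.    -0.001 -0.   ]] -16.185372815688677
side 418 147.66885897390924 [139.9 148.7 151.1] [543.  229.5] [135.2  41.2] 73.6
top 576 146.87254615434014 [144.3 147.  149.4] [536.  210.7] [89.3 39.9] 73.7
```

View pics/v3.png

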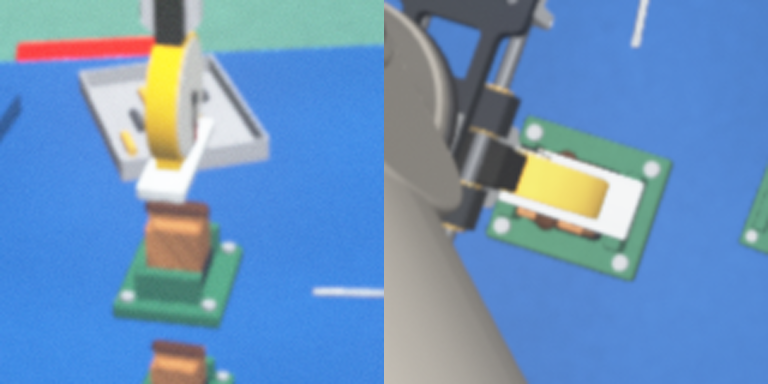

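Call:
arm_command([
  {"jaw": 0,"offset": [-0.9,2.3,-6],"delta_rot": [0,0,0]},
  {"jaw": 0,"offset": [0,0,-9],"delta_rot": [0,0,0]},
  {"jaw": 0,"offset": [0,0,-9],"delta_rot": [0,0,0]},
  {"jaw": 0,"offset": [0,0,-7],"delta_rot": [0,0,0]},
  {"jaw": 0,"offset": [0,0,-4],"delta_rot": [0,0,0]},
  {"jaw": 0,"offset": [0,0,0],"delta_rot": [0,0,0]},
  {"jaw": 0,"offset": [0,0,0],"delta_rot": [0,0,0]},
])

```text
t: 9.05
position: [540.3, 232.3, 226.2]
orientation: [0.22, 1.56, -0.22]
force: [0.1, -0.0, -5.7]
opening: 23.8
```

Call:
arm_command([
  {"jaw": 0,"offset": [0,0,-2],"delta_rot": [0,0,0]},
  {"jaw": 0,"offset": [0,0,-2],"delta_rot": [0,0,0]},
  {"jaw": 0,"offset": [0,0,0],"delta_rot": [0,0,0]},
  {"jaw": 0,"offset": [0,0,0],"delta_rot": [0,0,0]},
])

```text
t: 9.38
position: [540.3, 232.3, 222.5]
orientation: [0.22, 1.56, -0.22]
force: [0.1, -0.5, -4.9]
opening: 23.8
```

Call:
arm_command([
  {"jaw": 0,"offset": [0,0,-1],"delta_rot": [0,0,0]},
  {"jaw": 0,"offset": [0,0,-1],"delta_rot": [0,0,0]},
  {"jaw": 0,"offset": [0,0,0],"delta_rot": [0,0,0]},
  {"jaw": 0,"offset": [0,0,0],"delta_rot": [0,0,0]},
])

```text
t: 9.72
position: [540.4, 232.3, 220.5]
orientation: [0.22, 1.56, -0.22]
force: [0.1, 0.1, -4.1]
opening: 23.5
```

Call:
arm_command([
  {"jaw": 0,"offset": [0,0,-1],"delta_rot": [0,0,0]},
  {"jaw": 0,"offset": [0,0,-1],"delta_rot": [0,0,0]},
  {"jaw": 0,"offset": [0,0,0],"delta_rot": [0,0,0]},
  {"jaw": 0,"offset": [0,0,0],"delta_rot": [0,0,0]},
])

```text
t: 10.05
position: [540.4, 232.4, 218.6]
orientation: [0.22, 1.559, -0.22]
force: [-0.5, 0.0, -1.2]
opening: 24.0
```

```bash
cat > look.py <<'E'
from h import *
def look(tag):
    F=[]
    for n in("side","top"):
        im,d=cap(n);cv2.imwrite(f"pics/{n}_{tag}.png",im);np.save(f"pics/{n}_{tag}.npy",d);p=pts(n,d);h=cv2.cvtColor(im,cv2.COLOR_BGR2HSV)
        s=readout.observe();F.append(np.r_[s["force"],s["moment"]])
        m=(h[...,1]<60)&(h[...,2]>150)&(abs(p[...,0]-540)<100)&(abs(p[...,1]-232)<100)&(p[...,2]>75)&(p[...,2]<150)
        m=cv2.morphologyEx(m.astype(np.uint8),cv2.MORPH_OPEN,np.ones((3,3)))>0
        q=p[m];g=np.array([.276,.961]);e=np.array([.961,-.276]);u=(q[:,:2]-[540,233])@g;w=(q[:,:2]-[540,233])@e
        r=cv2.minAreaRect(q[:,:2].astype(np.float32))
        print(n,len(q),"along foot",np.percentile(u,[.5,99.5]).round(1),"across",np.percentile(w,[1,99]).round(1),"ang",round(r[2],1))
        m=(h[...,0]>60)&(h[...,0]<90)&(h[...,1]>60)&(abs(p[...,0]-540)<100)&(abs(p[...,1]-232)<100)&(p[...,2]<30)
        q=p[m];u=(q[:,:2]-[540,233])@g;w=(q[:,:2]-[540,233])@e
        print("  base along",np.percentile(u,[.5,99.5]).round(1),"across",np.percentile(w,[1,99]).round(1))
    print(np.mean(F,0).round(2)); st()
E
python3 -c "
from look import *
look('4')"
```

```text
side 508 along foot [-65.6  62.9] across [-17.3  22.5] ang 73.6
  base along [-61.   50.2] across [-44.5  51.2]
top 509 along foot [-63.6  21.5] across [-20.9  21.1] ang 72.7
  base along [-57.9  51.5] across [-48.9  47.6]
[-0.49 -0.17 -1.51 -0.06  0.02 -0.01]
{'t': 10.15, 'position': [540.382, 232.403, 218.601], 'orientation': [0.22, 1.559, -0.22], 'force': [-0.918, 0.091, -1.488], 'moment': [-0.053, -0.011, -0.001], 'opening': 23.793, 'joint_positions': [-0.068, 0.322, -0.552, 1.763, 0.186, 1.108, -0.961]}
```

Call:
arm_command([
  {"jaw": 0,"offset": [0,0,-1],"delta_rot": [0,0,0]},
  {"jaw": 0,"offset": [0,0,-0.5],"delta_rot": [0,0,0]},
  {"jaw": 0,"offset": [0,0,0],"delta_rot": [0,0,0]},
  {"jaw": 0,"offset": [0,0,0],"delta_rot": [0,0,0]},
  {"jaw": 0,"offset": [0,0,0],"delta_rot": [0,0,0]},
  {"jaw": 0,"offset": [0,0,0],"delta_rot": [0,0,0]},
])

```text
t: 10.65
position: [540.4, 232.4, 217.1]
orientation: [0.22, 1.559, -0.22]
force: [-0.4, -0.6, 1.3]
opening: 24.2
```

Call:
arm_command([
  {"jaw": 0,"offset": [0,0,0],"delta_rot": [0,0,0]},
])

```text
t: 10.73
position: [540.4, 232.3, 217.0]
orientation: [0.22, 1.559, -0.22]
force: [-0.4, -0.4, 0.5]
opening: 23.9
```

Call:
arm_command([
  {"jaw": 0,"offset": [0,0,0],"delta_rot": [0,0,0]},
])

```text
t: 10.82
position: [540.4, 232.4, 217.0]
orientation: [0.22, 1.56, -0.22]
force: [-0.5, -0.4, 1.3]
opening: 24.1
```

Call:
arm_command([
  {"jaw": 0,"offset": [0,0,0],"delta_rot": [0,0,0]},
])

```text
t: 10.9
position: [540.4, 232.3, 217.0]
orientation: [0.22, 1.559, -0.22]
force: [1.2, 0.5, 0.7]
opening: 23.7
```

Call:
arm_command([
  {"jaw": 0,"offset": [0,0,0],"delta_rot": [0,0,0]},
])

```text
t: 10.98
position: [540.4, 232.4, 217.0]
orientation: [0.22, 1.559, -0.22]
force: [0.3, 0.2, 1.4]
opening: 23.9
```

Mean Fz ≈ +1.0 against −5.3 in free air, so ≈6.3 N pressed. Now rock about the bar's axis.

Call:
arm_command([
  {"jaw": 0,"offset": [1.48,5.12,-0.07],"delta_rot": [-0.0382,0.011,0]},
  {"jaw": 0,"offset": [1.48,5.11,-0.28],"delta_rot": [-0.0382,0.011,0]},
  {"jaw": 0,"offset": [1.47,5.09,-0.49],"delta_rot": [-0.0382,0.011,0]},
  {"jaw": 0,"offset": [1.47,5.06,-0.7],"delta_rot": [-0.0382,0.011,0]},
  {"jaw": 0,"offset": [1.46,5.03,-0.91],"delta_rot": [-0.0382,0.011,0]},
  {"jaw": 0,"offset": [1.45,4.99,-1.11],"delta_rot": [-0.0382,0.011,0]},
  {"jaw": 0,"offset": [1.43,4.95,-1.32],"delta_rot": [-0.0382,0.011,0]},
  {"jaw": 0,"offset": [1.42,4.89,-1.52],"delta_rot": [-0.0382,0.011,0]},
  {"jaw": 0,"offset": [0,0,0],"delta_rot": [0,0,0]},
  {"jaw": 0,"offset": [0,0,0],"delta_rot": [0,0,0]},
  {"jaw": 0,"offset": [0,0,0],"delta_rot": [0,0,0]},
  {"jaw": 0,"offset": [0,0,0],"delta_rot": [0,0,0]},
  {"jaw": 0,"offset": [0,0,0],"delta_rot": [0,0,0]},
  {"jaw": 0,"offset": [0,0,0],"delta_rot": [0,0,0]},
  {"jaw": 0,"offset": [0,0,0],"delta_rot": [0,0,0]},
  {"jaw": 0,"offset": [0,0,0],"delta_rot": [0,0,0]},
  {"jaw": 0,"offset": [0,0,0],"delta_rot": [0,0,0]},
  {"jaw": 0,"offset": [0,0,0],"delta_rot": [0,0,0]},
])

```text
t: 12.48
position: [552.1, 272.5, 210.6]
orientation: [-0.03, 1.59, -0.468]
force: [-0.5, 4.4, 1.7]
opening: 24.0
```

```bash
python3 - <<'E'
from look import *
F=[]
look('5')
s=readout.observe();A=R.from_rotvec(s["orientation"]).as_matrix();print(A.round(3))
for i in range(4): get_image("top"); F.append(readout.observe()["force"])
print(np.mean(F,0))
a=cv2.imread("pics/side_5.png")[120:245,235:360];b=cv2.imread("pics/top_5.png")[180:340,120:280]
cv2.imwrite("pics/v5.png",np.hstack([cv2.resize(a,(480,480),interpolation=cv2.INTER_CUBIC),cv2.resize(b[40:150,20:130],(320,320),interpolation=cv2.INTER_CUBIC).repeat(1,0) if 0 else cv2.copyMakeBorder(cv2.resize(b,(320,320)),0,160,0,0,0)]))
E
```

```text
side 391 along foot [-58.3  63.4] across [-16.8  22.5] ang 73.9
  base along [-60.7  46.9] across [-44.2  51. ]
top 703 along foot [-56.7  64.6] across [-20.1  20.4] ang 73.4
  base along [-57.9  58.9] across [-48.8  47.5]
[-0.17  4.45  1.08  1.71  0.02 -0.12]
{'t': 12.583, 'position': [552.094, 272.587, 210.603], 'orientation': [-0.03, 1.59, -0.468], 'force': [0.101, 3.754, 1.342], 'moment': [1.731, 0.017, -0.109], 'opening': 23.682, 'joint_positions': [-0.329, 0.518, -0.492, 1.535, 0.387, 1.447, -1.187]}
[[-0.086  0.263  0.961]
 [-0.3    0.913 -0.276]
 [-0.95  -0.312  0.   ]]
[-0.13300097  4.99311247  1.53536895]
```

View pics/v5.png

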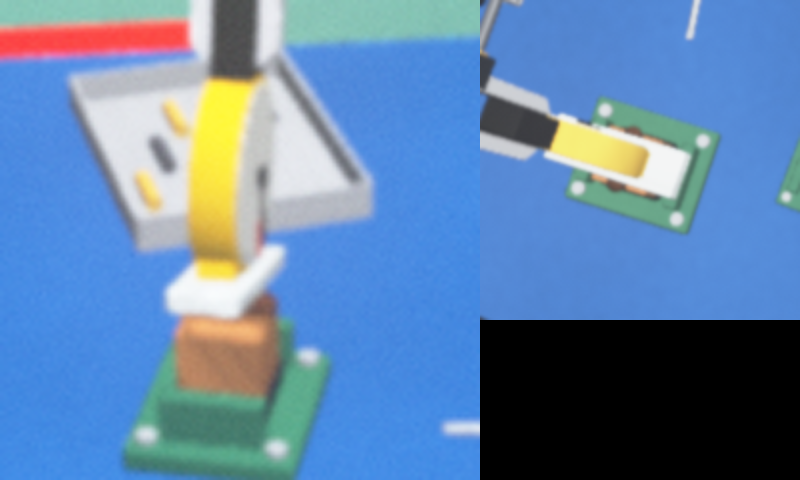

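The foot sits across the ridge with its +y end down; pointer (262,185) and red (260,235) roughly in line but seen edge-on. There is 4.6 N of side force, so I check the foot's actual tilt (slip in grip) from depth, upright vs now.

```bash
python3 - <<'E'
from h import *
g=np.array([.276,.961]);e=np.array([.961,-.276])
for tag in "45":
  for n in("side","top"):
    im=cv2.imread(f"pics/{n}_{tag}.png");d=np.load(f"pics/{n}_{tag}.npy");p=pts(n,d);h=cv2.cvtColor(im,cv2.COLOR_BGR2HSV)
    m=(h[...,1]<60)&(h[...,2]>150)&(abs(p[...,0]-540)<100)&(abs(p[...,1]-232)<100)&(p[...,2]>75)&(p[...,2]<140)
    m=cv2.erode(m.astype(np.uint8),np.ones((3,3)))>0
    q=p[m];u=(q[:,:2]-[540,233])@g;w=(q[:,:2]-[540,233])@e;z=q[:,2]
    k=abs(w)<19
    for _ in range(8):
        X=np.c_[u,w,np.ones(len(u))];c=np.linalg.lstsq(X[k],z[k],rcond=None)[0];res=z-X@c;k=(abs(w)<19)&(abs(res)<max(2.,1.5*np.median(abs(res[k]))))
    print(tag,n,k.sum(),"tilt y %.3f tilt x %.3f z0 %.1f"%(np.arctan(-c[0]),np.arctan(c[1]),c[2]),"u",u[k].min().round(),u[k].max().round())
# pointer/red pixels in side 5
im=cv2.imread("pics/side_5.png");cv2.imwrite("pics/p5.png",cv2.resize(im[150:200,285:320],None,fx=12,fy=12,interpolation=cv2.INTER_CUBIC))
E
```

```text
4 side 163 tilt y -0.007 tilt x 0.005 z0 106.8 u -67.0 63.0
4 top 224 tilt y -0.005 tilt x 0.003 z0 104.6 u -63.0 20.0
5 side 65 tilt y 0.156 tilt x 0.021 z0 113.0 u -58.0 25.0
5 top 341 tilt y 0.314 tilt x -0.001 z0 104.3 u -55.0 63.0
```

View pics/p5.png

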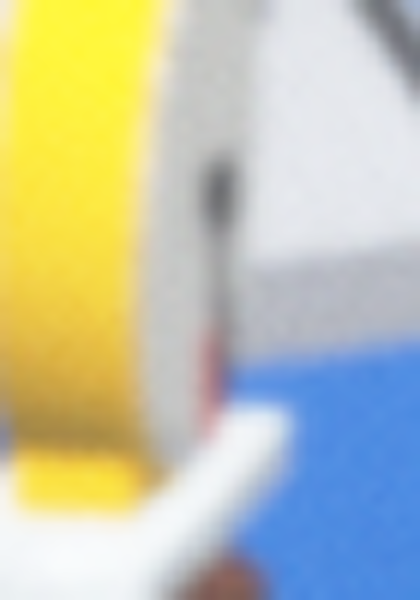

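Foot tilt from the top depth is 0.314 now versus −0.005 upright: no slip in the grip. I'll ease the side load slightly.

Call:
arm_command([
  {"jaw": 0,"offset": [0.2,0.65,0],"delta_rot": [0,0,0]},
  {"jaw": 0,"offset": [0,0,0],"delta_rot": [0,0,0]},
  {"jaw": 0,"offset": [0,0,0],"delta_rot": [0,0,0]},
  {"jaw": 0,"offset": [0,0,0],"delta_rot": [0,0,0]},
  {"jaw": 0,"offset": [0,0,0],"delta_rot": [0,0,0]},
  {"jaw": 0,"offset": [0,0,0],"delta_rot": [0,0,0]},
])

```text
t: 13.28
position: [552.2, 273.0, 210.5]
orientation: [-0.03, 1.59, -0.469]
force: [-0.6, 2.0, 1.4]
opening: 23.9
```

```bash
python3 - <<'E'
from look import *
F=[]
for i in range(8): get_image("top"); F.append(readout.observe()["force"])
print(np.mean(F,0).round(2),np.std(F,0).round(2)); st()
E
```

```text
[-0.15  1.52  1.09] [0.37 0.39 0.36]
{'t': 13.683, 'position': [552.207, 273.061, 210.546], 'orientation': [-0.03, 1.59, -0.469], 'force': [-0.089, 0.871, 0.434], 'moment': [0.469, -0.0, -0.098], 'opening': 23.696, 'joint_positions': [-0.33, 0.519, -0.492, 1.534, 0.387, 1.448, -1.187]}
```

Now the load is nearly pure normal force, ~6.5 N. Final tilt check, then hand in.

```bash
python3 - <<'E'
from look import *
look('6')
g=np.array([.276,.961]);e=np.array([.961,-.276])
im=cv2.imread("pics/top_6.png");p=pts("top",np.load("pics/top_6.npy"));h=cv2.cvtColor(im,cv2.COLOR_BGR2HSV)
m=(h[...,1]<60)&(h[...,2]>150)&(abs(p[...,0]-540)<100)&(abs(p[...,1]-232)<100)&(p[...,2]>75)&(p[...,2]<140)
m=cv2.erode(m.astype(np.uint8),np.ones((3,3)))>0
q=p[m];u=(q[:,:2]-[540,233])@g;w=(q[:,:2]-[540,233])@e;k=abs(w)<19
for _ in range(8):
    X=np.c_[u,w,np.ones(len(u))];c=np.linalg.lstsq(X[k],q[k,2],rcond=None)[0];res=abs(q[:,2]-X@c);k=(abs(w)<19)&(res<max(2.,1.5*np.median(res[k])))
t=np.arctan(-c[0]);print("tilt",t,"joint tilt",np.arccos(-R.from_rotvec(readout.observe()["orientation"]).as_matrix()[2,0]))
if .29<t<.345: ticket.hand_in(); print("handed in")
E
```

```text
side 401 along foot [-59.   60.6] across [-16.3  22.5] ang 74.1
  base along [-61.2  46.8] across [-44.5  51.2]
top 699 along foot [-56.7  65.5] across [-20.4  21.2] ang 72.0
  base along [-57.8  59. ] across [-48.8  47.5]
[-0.42  0.78  1.18  0.43 -0.02 -0.08]
{'t': 13.783, 'position': [552.199, 273.088, 210.553], 'orientation': [-0.03, 1.59, -0.469], 'force': [0.055, 1.314, 1.766], 'moment': [0.425, -0.003, -0.041], 'opening': 23.66, 'joint_positions': [-0.33, 0.519, -0.492, 1.534, 0.387, 1.448, -1.187]}
tilt 0.3280437912948822 joint tilt 0.31818551338838563
the job is handed in; nothing more can be done
handed in
```

I gripped the gauge by its black handle and stood it upright across the ridge of the larger cradle, pressing it down with about 6 N. I then rocked it 0.318 rad about the ridge, with its +y end down. It was handed in at 13.8 s, still gripped and pressed. The arm went nowhere near the tin, lid or screwdriver, though I made no final check of where they lie.

**Mark reading:** I tilted the gauge in the air, facing the side camera, and read the red mark at 0.315–0.33 rad. The pointer lay on the red bar in that view.

**Final checks:**
- **Press:** about 6.4 N vertical, judged against the gauge's own weight in free air. The side load was about 1 N, down from 4.6 N after I eased it.
- **Foot position:** its middle was within about 1 mm of the ridge centre, measured while upright before the rock.
- **Tilt:** the arm pose gives 0.318 rad. Foot depth from the top camera gave 0.328 rad at the end and 0.314 rad before I eased the side load, so they agree to about 0.01 rad.

**Checks that fell short:**
- One tilt fit from the side camera gave 0.156 rad. I discarded it because it mixed in the foot's end face.
- On the stud the dial is seen nearly edge-on, so the final pointer-on-mark match comes from the measured tilt and the in-air check, not a direct reading.

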